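# Jars from the sample case into a row on the shelf

## Robot

A 6-joint arm with a two-finger parallel gripper is mounted at the origin on the work surface. World frame = base frame: x ahead of the robot, y to its left, z up, the work surface at z = 0. Lengths are in m, angles in rad, forces in N, time in s.
With the tool pointing down it reaches from about 0.225 to 0.875 m from the base axis. Payload 3.4 kg.
Tool frame: the origin (TCP) lies at the very end of the fingers, on their centre line; the grasp point (between the pads) lies 19 mm behind it (manip.tcp_to_grasp is the distance from the TCP to the grasp point, in m); z points along the fingers, y is the line along which they close (so a half turn about z gives the same grasp; the last joint's range is limited). The gripper opens to 85 mm and grips with 20 to 120 N. Pads are 22 mm wide; open, the fingers measure 114 mm over their backs; the gripper's body (76 mm by 85 mm) begins 54 mm behind the grasp point. The pads swing forward as they close: fully open they stand 13 mm farther back than shut.
Start: joints at [-1.258, 0.276, 1.505, -0, 1.361, -0.121], TCP at [0.242, -0.522, 0.207] pointing down, gripper open.
Joint ranges: [-2.89, 2.89], [-0.75, 2.08], [0.22, 2.7], [-1.18, 4.32], [0.11, 2.71], [-2.7, 2.7]. Speed limits (rad/s): [2.57, 2.57, 3.14, 3.14, 3.14, 3.14].

## Interface

Orientations are given as a unit quaternion [w, x, y, z].
In Python, from rig import status, get_image, job, manip gives the robot as it stands.
- The arm moves only by the tool apply_moves, never from a script. Its arguments are lists of equal length, an entry for each row: "xyz": the shift along the tool's x, y, z each as a share of 0.3 m, from -1 to 1, a list of three; "rot": the turn, a rotation vector about the tool's x, y, z each as a share of 60 degrees, from -1 to 1, a list of three; "hand": the opening, from -1 (shut) to 1 (fully open). A call has 1 to 8 rows; each row shifts and turns the commanded pose from where the row before left it, along the tool's axes as they then stand; what a row does not reach is not made up. A row lasts 1/8 s, in which the tool goes at most 62.5 mm and 10.7 degrees, less where a joint would pass 70% of its speed; a pose out of reach is approached as far as the arm can. A call with a number of a shift or a turn outside -1 to 1 is refused whole. A call with a gripper value outside its range is refused whole. The fingers move at their own pace and stop on an object; "force" is the grip in N (left out, the last holds). Time passes only in rows, so rows that do not move let the fingers close. It gives the time, the measured TCP pose, the force, the opening and the grip force at its end, in the units of the state.
- status.get_state(): the state, without advancing time (a new reading comes with each control period).
- get_image(name): name is "scene" or "top" or "wrist"; returns a dict with "pixels" (384x512x3 uint8, red, green, blue), "fovy" (degrees; the focal length in pixels is half the picture's height over the tangent of half this angle, whatever the lens; pixels are square), "cx", "cy" (the principal point, pixels), "origin" and "orientation" of the camera in the world; the wrist camera has in their place "tool_from_camera" (4x4, takes a point from camera to tool coordinates, whose origin is the TCP and whose axes are the flange's). Camera axes: x right, y down, z forward; pixel columns grow to the right and rows downward; lengths in m; the calibration is good to about 2 mm. A picture is of the moment at which its call begins: read the wrist's pose just before it. There is no depth.
- job.sign_off(): hands the job in; it is judged then, once.
The state is a dict: "clock": time; "qpos": joint angles; "qd": joint speeds; "effort": joint torques, N m; "position": TCP position; "ee_rot": TCP orientation; "contact_force": force on the tool from outside, world axes, zero at the start; "moment": the same for the moment, N m; "width": finger opening in m; "gripper_force": force on a finger pad.
Only numpy, scipy, OpenCV 4.12 (cv2) and the standard library are available. Lean on these libraries where they do the work, as an engineer would, in place of code of your own. Each camera call takes 0.05 s, during which the arm holds its last target. There are 200 camera calls.

## Task

Open the lid of the grey sample case all the way until it rests back on its stop and leave it open, then lift out the two jars and stand them upright on the low wooden shelf with the tall jar already there, as one neat straight row along the middle of the shelf in order of height: medium jar next to the tall one, short jar next to the medium one, about a finger's width (10 to 15 mm) of space between neighbours, on whichever side of the tall jar there is room. Set the jars down gently rather than dropping them, leave the tall jar where it stands, and do not disturb the other things on the bench.

Things in the scene. Friction and masses are not known exactly. Their poses are not given: they have to be found in the camera images.
- case: grey plastic sample case, fixed to the bench: base 170 mm deep (its x) by 300 mm wide (its y), walls 60 mm high and 5 mm thick, inner floor 5 mm above the bench; with its lid closed 100 mm high. Origin at the centre of its underside, x from the front (pull side) to the hinge side. The two jars stand inside, one in the left half and one in the right half (either way round)
- lid (a joint): hinge of the case's lid, rad: 0 closed, 1.75 open, leaning back on its stop. The lid (300 g, 170 by 300 by 40 mm, hollow below) hinges at the back of the case's rim and falls shut if let go before about 1.35, falls back to its stop beyond that. Open, it stands 235 mm above the bench along its edge and 270 mm at its pull
- lid_hinge (a point): middle of the lid's hinge line, at the back of the case's rim, 60 mm above the bench; the hinge line runs along the case's y
- lid_pull (a point): middle of the lid's steel T pull: a round bar 36 mm long (along the case's y, flat ends) and 16 mm thick, on a 14 mm wide, 10 mm thick stem that holds it 34 mm in front of the lid's front face; 204 mm in front of the hinge line and 20 mm above it when closed (80 mm above the bench), moves with the lid
- shelf: low light-wood shelf with shallow trays under it, fixed: top board 130 mm deep (its x) by 360 mm wide (its y), 60 mm above the bench, no rims. Origin at the centre of its underside; its middle line runs along its y
- jar_tall: amber glass jar with a white screw cap, straight-sided: body 56 mm across, cap 53 mm across and 16 mm high at the top, 100 mm high, about 260 g, already standing on the shelf's middle line, to stay there; origin at the centre of its underside, z up
- jar_medium: amber glass jar with a white screw cap, straight-sided: body 56 mm across, cap 53 mm across and 16 mm high at the top, 80 mm high, about 210 g, in the case at the start; origin at the centre of its underside, z up
- jar_short: amber glass jar with a white screw cap, straight-sided: body 56 mm across, cap 53 mm across and 16 mm high at the top, 60 mm high, about 160 g, in the case at the start; origin at the centre of its underside, z up
- beaker: bystander: glass beaker 68 mm across, 85 mm high; origin at the centre of its underside, z up
- wash_bottle: bystander: white wash bottle 64 mm across, 190 mm high; origin at the centre of its underside, z up
- dishes: bystander: two stacked glass dishes, 90 mm across, 27 mm high; origin at the centre of its underside, z up
- brush: bystander: brush 180 mm long lying on the bench; origin under its middle, handle along its -x
- mortar: bystander: white mortar with a pestle standing in it, 100 mm across, about 95 mm high; origin at the centre of its underside, z up
Mind the look-alikes: they are no part of the job. Leave any purple look-alike of the jar_tall alone.

How it is judged:
By the outcome, as a careful person would: the job done as asked, in the order asked, and still so for the second after the job is handed in, with the robot touching nothing.
It also fails if it takes over 72 s, if anything falls off the work surface, if the arm or the gripper's body presses on something with over 40 N, if the wrist force passes 120 N, or if a joint passes its speed limit or range.

## Working session

There is one attempt and no reset: what is moved stays moved. The work goes in short steps, Python scripts to look and compute and a tool call to move; the robot and the scene stay as the last step left them, time stands still between calls to the robot, and variables do not carry over. Pictures are saved under pics/ and viewed, at most 10 in all, crops included, and the job is handed in when it is done.

Besides the shell and the picture viewer there is one more tool, called after ">>>" by a JSON object that holds its "name" and its "arguments". apply_moves: Moves the arm, as the interface text tells. Its arguments: {"type":"object","properties":{"xyz":{"type":"array","items":{"type":"array","items":{"type":"number","minimum":-1,"maximum":1}}},"rot":{"type":"array","items":{"type":"array","items":{"type":"number","minimum":-1,"maximum":1}}},"hand":{"type":"array","items":{"type":"number"}},"force":{"type":"number"}},"required":["xyz","rot","hand"]}

```bash
ls; mkdir -p pics; python3 - <<'E'
from rig import status,get_image,manip
import cv2,numpy as np,pickle
s=status.get_state(); print(s)
d={}
for n in("scene","top"):
    im=get_image(n); d[n]=im; print(n,{k:v for k,v in im.items() if k!="pixels"})
pickle.dump(d,open("im0.pkl","wb"))
a=cv2.cvtColor(d["scene"]["pixels"],cv2.COLOR_RGB2BGR);b=cv2.cvtColor(d["top"]["pixels"],cv2.COLOR_RGB2BGR)
cv2.imwrite("pics/scene0.png",cv2.resize(a,(768,576),interpolation=cv2.INTER_CUBIC));cv2.imwrite("pics/top0.png",cv2.resize(b,(768,576),interpolation=cv2.INTER_CUBIC))
E
```

```text
pics
{'clock': 0.0, 'qpos': array([-1.25800211e+00,  2.76590037e-01,  1.50617725e+00,  3.75647795e-05,
        1.36070870e+00, -1.21040643e-01]), 'qd': array([ 0.00020623, -0.00064277,  0.0003259 , -0.00102078, -0.00085468,
        0.00126574]), 'effort': array([-8.16852098e-04, -4.16782701e+01, -2.45807004e+01, -2.16732960e-04,
        1.10198470e-02,  1.10081442e-05]), 'position': array([ 0.24150476, -0.52116485,  0.20622502]), 'ee_rot': array([-9.39099210e-04,  9.76565934e-01,  2.15216380e-01, -7.18642637e-05]), 'contact_force': array([-0.21597229,  0.99349684, -0.47334903]), 'moment': array([-0.00425852,  0.01625314,  0.02355104]), 'gripper_force': 0.0, 'width': 0.08552045609807178}
scene {'fovy': 47.33498067636796, 'cx': 261.5096564126862, 'cy': 197.16075072537663, 'origin': array([ 0.89641463, -0.52102382,  0.9800108 ]), 'orientation': array([-0.27206538,  0.91152556,  0.29622361, -0.08575053])}
top {'fovy': 57.77297996858094, 'cx': 254.77884492831916, 'cy': 191.95579726307616, 'origin': array([ 0.3756185 , -0.04879542,  0.90381709]), 'orientation': array([-0.08189431,  0.76169743, -0.63904147,  0.06882112])}
```

View pics/scene0.png

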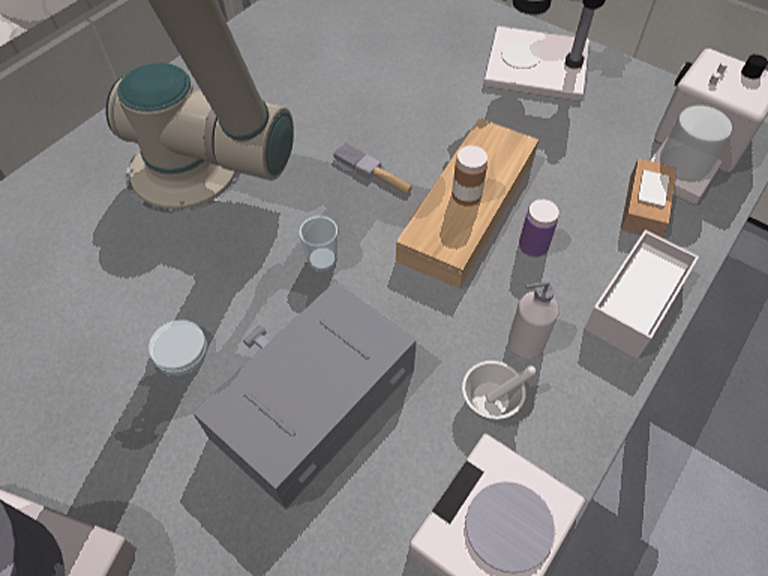

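View pics/top0.png

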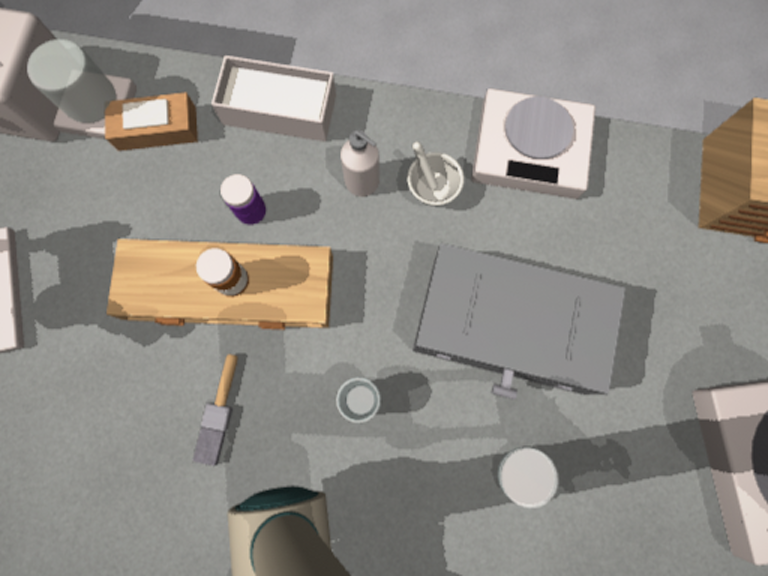

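The scene view shows the grey case (pull at 258,335), the wood shelf with the tall amber jar (470,160), and the purple jar on the bench (540,225). In the top view the tall amber jar's cap is at (215,265), the purple look-alike at (240,195), the lid spans (415–625, 245–392) and the pull is at (505,385). The jar to work beside is the amber one on the shelf; the purple one is left alone.

```bash
cat > h.py <<'E'
import numpy as np,cv2,pickle
from scipy.spatial.transform import Rotation as R
def q2R(q): return R.from_quat([q[1],q[2],q[3],q[0]]).as_matrix()
def rays(im,px,T=None):
    H,W=im["pixels"].shape[:2]; f=H/2/np.tan(np.radians(im["fovy"])/2)
    px=np.atleast_2d(px).astype(float)
    d=np.c_[(px[:,0]-im["cx"])/f,(px[:,1]-im["cy"])/f,np.ones(len(px))]
    if T is None: return np.array(im["origin"]),d@q2R(im["orientation"]).T
    return T[:3,3],d@T[:3,:3].T
def onz(im,px,z,T=None):
    o,d=rays(im,px,T); return o+d*((z-o[2])/d[:,2])[:,None]
def proj(im,P,T=None):
    H=im["pixels"].shape[0]; f=H/2/np.tan(np.radians(im["fovy"])/2)
    o,M=(np.array(im["origin"]),q2R(im["orientation"])) if T is None else (T[:3,3],T[:3,:3])
    c=(np.atleast_2d(P)-o)@M; return np.c_[im["cx"]+f*c[:,0]/c[:,2],im["cy"]+f*c[:,1]/c[:,2]]
def two(a,pa,b,pb):
    o1,d1=rays(a,pa);o2,d2=rays(b,pb);d1=d1[0];d2=d2[0]
    t=np.linalg.lstsq(np.c_[d1,-d2],o2-o1,rcond=None)[0]
    p,q=o1+t[0]*d1,o2+t[1]*d2; return (p+q)/2,np.linalg.norm(p-q)
def hsv(im): return cv2.cvtColor(im["pixels"],cv2.COLOR_RGB2HSV)
def quad(mask):
    c=max(cv2.findContours(mask,cv2.RETR_EXTERNAL,cv2.CHAIN_APPROX_NONE)[0],key=cv2.contourArea)
    return c[:,0,:]
E
python3 - <<'E'
from h import *
d=pickle.load(open("im0.pkl","rb"));t=d["top"];s=d["scene"]
hv=hsv(t);print("lid px",t["pixels"][200,350],"bench",t["pixels"][170,260],"frontface",t["pixels"][246,330], "shelf",t["pixels"][190,120])
for n,im,pt in(("top",t,(350,200)),("scene",s,(205,255))):
    p=im["pixels"].astype(int); c=p[pt[1],pt[0]]
    m=(np.abs(p-c).max(2)<6).astype(np.uint8)*255
    m=cv2.morphologyEx(m,cv2.MORPH_CLOSE,np.ones((7,7)));m=cv2.morphologyEx(m,cv2.MORPH_OPEN,np.ones((7,7)))
    nl,l=cv2.connectedComponents(m);m=(l==l[pt[1],pt[0]]).astype(np.uint8)*255
    c=quad(m);P=onz(im,c,0.1)[:,:2].astype(np.float32)
    r=cv2.minAreaRect(P);print(n,"lid",r,cv2.boxPoints(r).round(3).tolist())
    hh=hsv(im);w=cv2.inRange(hh,(8,70,120),(22,255,255));w=cv2.morphologyEx(w,cv2.MORPH_CLOSE,np.ones((9,9)))
    w=cv2.morphologyEx(w,cv2.MORPH_OPEN,np.ones((7,7)))
    nl,l,st,ce=cv2.connectedComponentsWithStats(w)
    pt=(100,195) if n=="top" else (285,145)
    k=l[pt[1],pt[0]];print("wood label",k)
    c=quad((l==k).astype(np.uint8)*255);P=onz(im,c,0.06)[:,:2].astype(np.float32)
    r=cv2.minAreaRect(P);print(n,"shelf",r,cv2.boxPoints(r).round(3).tolist())
    wh=cv2.inRange(hh,(0,0,185),(180,40,255));nl,l,st,ce=cv2.connectedComponentsWithStats(wh)
    for i in range(1,nl):
        if 200<st[i,4]<1500: print("white",ce[i].round(1),st[i],onz(im,ce[i],0.16).round(3))
E
```

```text
lid px [143 143 142] bench [155 156 152] frontface [73 72 72] shelf [221 177 125]
top lid ((0.5261916518211365, -0.23618638515472412), (0.3042631447315216, 0.21803200244903564), 87.0011215209961) [[0.4090000092983246, -0.38199999928474426], [0.6269999742507935, -0.39399999380111694], [0.6430000066757202, -0.09000000357627869], [0.42500001192092896, -0.07900000363588333]]
wood label 4
top shelf ((0.5172783732414246, 0.25086578726768494), (0.14319626986980438, 0.3612513840198517), 7.627011775970459) [[0.421999990940094, 0.41999998688697815], [0.4699999988079071, 0.06199999898672104], [0.6119999885559082, 0.08100000023841858], [0.5640000104904175, 0.4390000104904175]]
white [ 6.5 26.2] [  0   7  20  56 591] [[0.837 0.648 0.16 ]]
white [97.  76.1] [ 82  66  29  20 433] [[0.746 0.394 0.16 ]]
white [234.8 105.4] [227  94  18  20 216] [[0.729 0.06  0.16 ]]
white [296.5 122.1] [272 103  37  34 351] [[ 0.713 -0.086  0.16 ]]
white [157.  125.6] [147 116  21  20 336] [[0.649 0.226 0.16 ]]
white [  3.6 202.6] [  0 167  10  66 519] [[0.417 0.513 0.16 ]]
white [142.1 176.6] [131 166  23  23 410] [
[... 716 characters left out ...]
 0.027000000700354576], [0.621999979019165, 0.04699999839067459], [0.5630000233650208, 0.4410000145435333]]
white [484.5  55.2] [ 453   33   59   45 1324] [[0.815 0.68  0.16 ]]
white [470.1  81.4] [453  71  35  22 579] [[0.822 0.552 0.16 ]]
white [314.5 104. ] [305  97  20  15 228] [[0.527 0.23  0.16 ]]
white [434.5 125.5] [426 113  18  24 310] [[0.81  0.345 0.16 ]]
white [362.2 140. ] [353 133  20  15 239] [[0.687 0.195 0.16 ]]
white [116.9 228.8] [ 99 214  37  31 879] [[ 0.384 -0.332  0.16 ]]
white [321.9 263. ] [308 240  38  39 258] [[ 0.779 -0.142  0.16 ]]
white [ 14.2 336. ] [  0 327  29  19 221] [[ 0.396 -0.602  0.16 ]]
white [ 63.7 368.5] [ 46 351  36  33 665] [[ 0.515 -0.587  0.16 ]]
```

```bash
python3 - <<'E'
from h import *
d=pickle.load(open("im0.pkl","rb"));t=d["top"];s=d["scene"]
a=cv2.cvtColor(t["pixels"],cv2.COLOR_RGB2BGR)[155:270,265:425];b=cv2.cvtColor(s["pixels"],cv2.COLOR_RGB2BGR)[180:340,125:285]
A=cv2.resize(a,None,fx=4,fy=4,interpolation=cv2.INTER_CUBIC);B=cv2.resize(b,None,fx=3.6,fy=3.6,interpolation=cv2.INTER_CUBIC)
cv2.imwrite("pics/cA.png",A);cv2.imwrite("pics/cB.png",B)
E
```

```text
(no output)
```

View pics/cA.png

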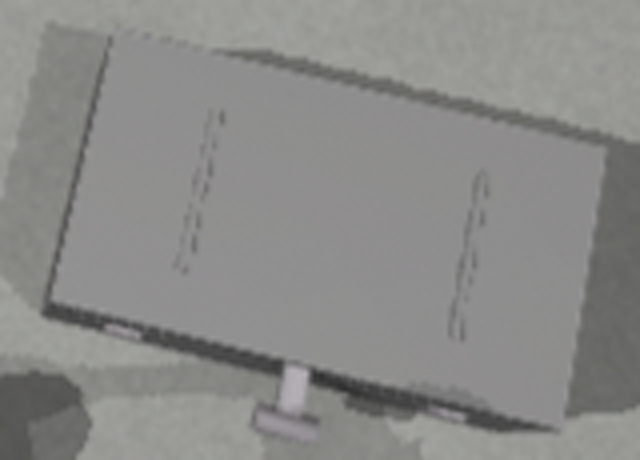

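View pics/cB.png

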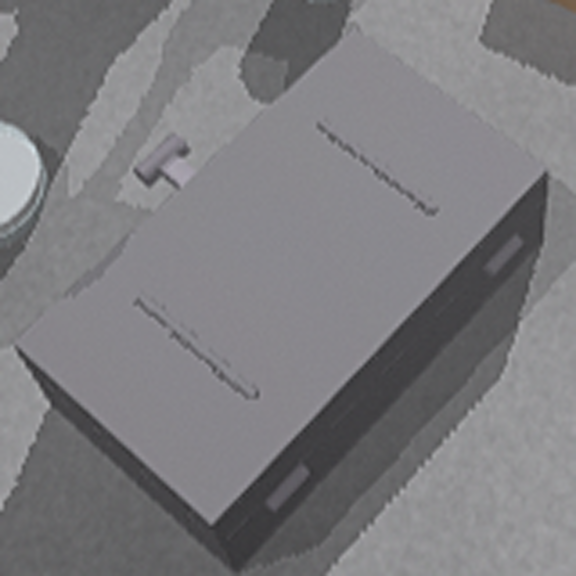

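The top crop shows lid-top corners at (112,33), (605,148), (567,422), (50,303) and the pull bar at (286,420). The scene crop has corners at (355,28), (547,175), (213,527), (17,347) and the pull bar at (162,160).

>>> {"name": "apply_moves", "arguments": {"xyz": [[0.137,-0.088,0],[0.137,-0.088,0],[0.137,-0.088,0],[0.137,-0.088,0],[0.137,-0.088,0],[0.137,-0.088,0],[0.137,-0.088,0],[0,0,0]], "rot": [[0,0,0],[0,0,0],[0,0,0],[0,0,0],[0,0,0],[0,0,0],[0,0,0],[0,0,0.159]], "hand": [1,1,1,1,1,1,1,1]}}

```text
clock: 1.1
position: [0.4261, -0.2299, 0.2068]
ee_rot: [-0.001, 0.991, 0.133, 0.0]
contact_force: [0.3, 0.6, -0.8]
width: 0.0853
gripper_force: 0.0
```

>>> {"name": "apply_moves", "arguments": {"xyz": [[0,0,0],[0,0,0],[0,0,0]], "rot": [[0,0,0.159],[0,0,0.159],[0,0,0]], "hand": [1,1,1]}}

```text
clock: 1.48
position: [0.4249, -0.2329, 0.2068]
ee_rot: [-0.0, 0.999, -0.032, -0.0]
contact_force: [-0.5, -0.4, 1.2]
width: 0.0854
gripper_force: 0.0
```

>>> {"name": "apply_moves", "arguments": {"xyz": [[0,0,0.123],[0,0,0.123],[0,0,0.123],[0,0,0.123],[0,0,0],[0,0,0],[0,0,0],[0,0,0]], "rot": [[0,0,0],[0,0,0],[0,0,0],[0,0,0],[0,0,0],[0,0,0],[0,0,0],[0,0,0]], "hand": [1,1,1,1,1,-1,-1,-1], "force": 50}}

```text
clock: 2.48
position: [0.426, -0.2321, 0.061]
ee_rot: [-0.001, 0.999, -0.034, 0.001]
contact_force: [-1.6, 2.8, 18.1]
width: 0.0328
gripper_force: 50.6
```

>>> {"name": "apply_moves", "arguments": {"xyz": [[0,0,0],[0,0,0],[0,0,0],[0,0,0]], "rot": [[0,0,0],[0,0,0],[0,0,0],[0,0,0]], "hand": [-1,-1,-1,-1]}}

```text
clock: 2.98
position: [0.426, -0.2322, 0.0614]
ee_rot: [-0.001, 0.999, -0.033, 0.001]
contact_force: [0.2, 5.1, 8.8]
width: 0.0314
gripper_force: 48.7
```

```bash
python3 - <<'E'
from rig import get_image
import cv2
a=cv2.cvtColor(get_image("wrist")["pixels"],cv2.COLOR_RGB2BGR);b=cv2.cvtColor(get_image("scene")["pixels"],cv2.COLOR_RGB2BGR)[130:322,70:326]
a=cv2.resize(a,(400,300));b=cv2.resize(b,(400,300),interpolation=cv2.INTER_CUBIC)
cv2.imwrite("pics/g1.png",cv2.hconcat([a,b]))
E
```

```text
(no output)
```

View pics/g1.png

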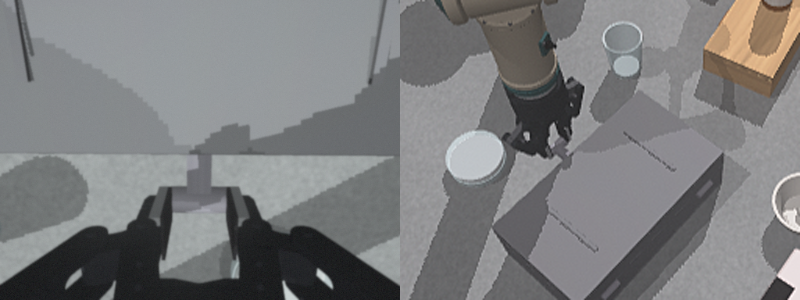

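The wrist view shows the T bar held end to end between the pads at (200,205), with the stem clear. The lid can now be swung along its arc.

>>> {"name": "apply_moves", "arguments": {"xyz": [[0.014,0,-0.087],[0.024,0,-0.08],[0.033,0,-0.077],[0.042,0,-0.072]], "rot": [[0,0,0],[0,0,0],[0,0,0],[0,0,0]], "hand": [-1,-1,-1,-1]}}

```text
clock: 3.58
position: [0.461, -0.2364, 0.156]
ee_rot: [0.002, 0.999, -0.033, 0.002]
contact_force: [-0.4, 2.1, -0.3]
width: 0.0223
gripper_force: 0.0
```

The grip slipped off: the bar was held too near the fingertips. I'll open, lift, check the lid and regrip deeper.

>>> {"name": "apply_moves", "arguments": {"xyz": [[0,0,-0.12],[-0.06,0,-0.05],[-0.06,0,0],[0,0,0]], "rot": [[0,0,0],[0,0,0],[0,0,0],[0,0,0]], "hand": [-1,1,1,1]}}

```text
clock: 4.08
position: [0.4201, -0.232, 0.2044]
ee_rot: [-0.001, 0.999, -0.034, -0.001]
contact_force: [0.9, 0.8, 0.2]
width: 0.0572
gripper_force: 0.0
```

```bash
python3 - <<'E'
from h import *
from rig import get_image,status
st=status.get_state();w=get_image("wrist");s=get_image("scene")
pickle.dump((st,w,s),open("w1.pkl","wb"));print(st["position"],w["tool_from_camera"],w["fovy"],w["cx"],w["cy"])
T=np.eye(4);T[:3,:3]=q2R(st["ee_rot"]);T[:3,3]=st["position"];T=T@np.array(w["tool_from_camera"])
print("pull proj",proj(w,[[.426,-.2323,.08]],T))
a=cv2.cvtColor(w["pixels"],cv2.COLOR_RGB2BGR);b=cv2.cvtColor(s["pixels"],cv2.COLOR_RGB2BGR)[130:322,70:326]
cv2.imwrite("pics/g2.png",cv2.hconcat([cv2.resize(a,(512,384)),cv2.resize(b,(288,384))]))
E
```

```text
[ 0.42014535 -0.23202875  0.20436997] [[-4.49414216e-04 -9.58768680e-01 -2.84187291e-01  7.28459238e-02]
 [ 9.99999884e-01 -4.80288096e-04  3.89567752e-05 -7.95488149e-04]
 [-1.73842309e-04 -2.84187241e-01  9.58768784e-01 -1.67500628e-01]
 [ 0.00000000e+00  0.00000000e+00  0.00000000e+00  1.00000000e+00]] 58.11716289517419 254.51211395170304 193.0126420913913
pull proj [[255.443409   171.04328199]]
```

View pics/g2.png

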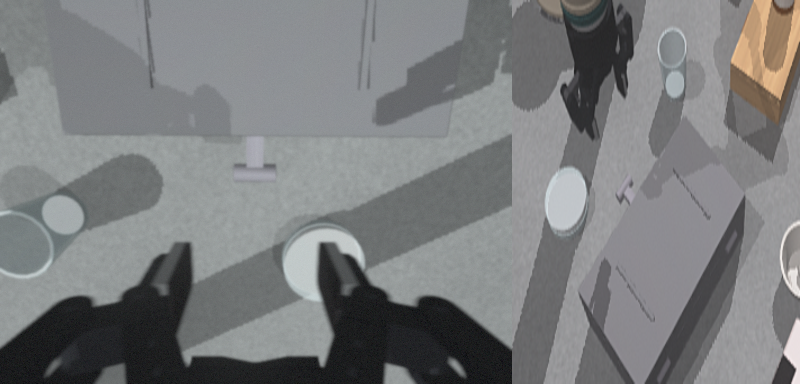

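The lid is shut again and undisturbed; the pull shows at (255,172), where predicted. I'll regrip about 13 mm deeper.

>>> {"name": "apply_moves", "arguments": {"xyz": [[0.02,0,0.13],[0,0,0.13],[0,0,0.13],[0,0,0.13],[0,0,0],[0,0,0],[0,0,0],[0,0,0]], "rot": [[0,0,0],[0,0,0],[0,0,0],[0,0,0],[0,0,0],[0,0,0],[0,0,0],[0,0,0]], "hand": [1,1,1,1,-1,-1,-1,-1], "force": 60}}

```text
clock: 5.18
position: [0.4303, -0.2324, 0.0513]
ee_rot: [-0.001, 0.999, -0.034, 0.002]
contact_force: [0.4, 4.3, 4.2]
width: 0.0343
gripper_force: 59.6
```

>>> {"name": "apply_moves", "arguments": {"xyz": [[0,0,0],[0,0,0],[0,0,0]], "rot": [[0,0,0],[0,0,0],[0,0,0]], "hand": [-1,-1,-1]}}

```text
clock: 5.55
position: [0.4303, -0.2325, 0.0513]
ee_rot: [-0.001, 0.999, -0.034, 0.002]
contact_force: [1.2, 5.5, 6.0]
width: 0.0343
gripper_force: 59.7
```

>>> {"name": "apply_moves", "arguments": {"xyz": [[0.003,0,-0.03],[0.006,0,-0.04],[0.01,0,-0.045]], "rot": [[0,0,0],[0,0,0],[0,0,0]], "hand": [-1,-1,-1]}}

```text
clock: 5.92
position: [0.4373, -0.2329, 0.0851]
ee_rot: [-0.001, 0.999, -0.034, 0.003]
contact_force: [7.8, 2.8, -5.3]
width: 0.0339
gripper_force: 60.1
```

>>> {"name": "apply_moves", "arguments": {"xyz": [[0.026,0,-0.074],[0.036,0,-0.075],[0.045,0,-0.07],[0.053,0,-0.064]], "rot": [[0,0,0],[0,0,0],[0,0,0],[0,0,0]], "hand": [-1,-1,-1,-1]}}

```text
clock: 6.42
position: [0.4851, -0.2364, 0.1698]
ee_rot: [-0.0, 0.999, -0.033, 0.003]
contact_force: [6.9, 0.9, -10.4]
width: 0.0335
gripper_force: 60.6
```

>>> {"name": "apply_moves", "arguments": {"xyz": [[0.06,0,-0.057],[0.067,0,-0.05],[0.073,0,-0.041],[0.077,0,-0.032]], "rot": [[0,0,0],[0,0,0],[0,0,0],[0,0,0]], "hand": [-1,-1,-1,-1]}}

```text
clock: 6.92
position: [0.5657, -0.2423, 0.2224]
ee_rot: [0.0, 0.999, -0.033, -0.0]
contact_force: [2.3, -0.9, -13.3]
width: 0.0331
gripper_force: 60.7
```

>>> {"name": "apply_moves", "arguments": {"xyz": [[0.08,0,-0.022],[0.082,0,-0.012],[0.084,0,-0.002],[0.071,0,0.006]], "rot": [[0,0,0],[0,0,0],[0,0,0],[0,0,0]], "hand": [-1,-1,-1,-1]}}

```text
clock: 7.42
position: [0.6601, -0.2492, 0.2319]
ee_rot: [0.001, 0.999, -0.033, -0.001]
contact_force: [-1.7, -1.2, -3.6]
width: 0.0316
gripper_force: 59.7
```

>>> {"name": "apply_moves", "arguments": {"xyz": [[0.055,0,0.01],[0,0,0],[0,0,0],[0,0,0],[0,0,0]], "rot": [[0,0,0],[0,0,0],[0,0,0],[0,0,0],[0,0,0]], "hand": [-1,-1,1,1,1]}}

```text
clock: 8.05
position: [0.6765, -0.2497, 0.2296]
ee_rot: [0.0, 0.999, -0.033, 0.001]
contact_force: [0.5, 0.8, 1.1]
width: 0.0829
gripper_force: 0.0
```

>>> {"name": "apply_moves", "arguments": {"xyz": [[0,0,-0.12],[0,0,-0.14],[0,0,-0.1],[-0.18,0,0],[-0.2,0,0],[-0.2,0,0],[-0.17,0,0],[0,0,0]], "rot": [[0,0,0],[0,0,0],[0,0,0],[0,0,0],[0,0,0],[0,0,0],[0,0,0],[0,0,0]], "hand": [1,1,1,1,1,1,1,1]}}

```text
clock: 9.05
position: [0.4488, -0.2341, 0.3383]
ee_rot: [0.001, 0.999, -0.034, 0.0]
contact_force: [1.0, -0.3, -0.3]
width: 0.0854
gripper_force: 0.0
```

```bash
python3 - <<'E'
from h import *
from rig import get_image,status
st=status.get_state();w=get_image("wrist");t=get_image("top");s=get_image("scene")
pickle.dump((st,w,s,t),open("w2.pkl","wb"));print(st["position"])
f=lambda i:cv2.cvtColor(i["pixels"],cv2.COLOR_RGB2BGR)
cv2.imwrite("pics/g3.png",cv2.hconcat([cv2.resize(f(x),(400,300)) for x in(w,s)]))
T=np.eye(4);T[:3,:3]=q2R(st["ee_rot"]);T[:3,3]=st["position"];T=T@np.array(w["tool_from_camera"])
for n,im,TT in(("w",w,T),("top",t,None),("scene",s,None)):
    wh=cv2.inRange(hsv(im),(0,0,175),(180,45,255));nl,l,sx,ce=cv2.connectedComponentsWithStats(wh)
    for i in range(1,nl):
        if sx[i,4]>120:
            p=onz(im,ce[i],.075,TT)[0]
            if .4<p[0]<.7 and -.45<p[1]<-.03: print(n,ce[i].round(1),sx[i],"z.085",onz(im,ce[i],.085,TT).round(4),"z.065",onz(im,ce[i],.065,TT).round(4))
E
```

```text
[ 0.44883859 -0.23405052  0.33825457]
w [196.9  64.7] [ 176   42   43   47 1591] z.085 [[ 0.5546 -0.1748  0.085 ]] z.065 [[ 0.5562 -0.1718  0.065 ]]
w [313.2  66.4] [ 291   42   46   50 1776] z.085 [[ 0.5437 -0.3075  0.085 ]] z.065 [[ 0.5448 -0.3108  0.065 ]]
top [316.5 203.2] [306 193  22  22 370] z.085 [[ 0.5497 -0.1682  0.085 ]] z.065 [[ 0.554  -0.1711  0.065 ]]
top [375.4 211.5] [366 206  20  13 159] z.085 [[ 0.5542 -0.3088  0.085 ]] z.065 [[ 0.5586 -0.3152  0.065 ]]
scene [214.4 171.7] [207 166  16  13 169] z.085 [[ 0.4152 -0.0531  0.085 ]] z.065 [[ 0.4045 -0.0427  0.065 ]]
scene [229.  237.9] [218 229  23  19 340] z.085 [[ 0.5622 -0.1798  0.085 ]] z.065 [[ 0.5548 -0.1722  0.065 ]]
scene [185.5 275.2] [174 264  24  23 427] z.085 [[ 0.5423 -0.3078  0.085 ]] z.065 [[ 0.5344 -0.303   0.065 ]]
```

View pics/g3.png

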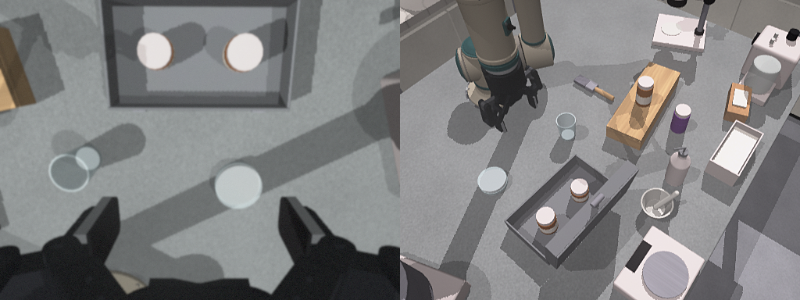

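The lid is open on its stop. The jar caps are at (154,50) and (244,52) in the wrist panel. By cross-view agreement, the right one is the medium jar at (0.543, −0.308) and the left one is the short jar at (0.555, −0.172).

>>> {"name": "apply_moves", "arguments": {"xyz": [[0,0,0],[0,0,0],[0,0,0],[0,0,0],[0,0,0],[0,0,0],[0,0,0],[0,0,0]], "rot": [[0,0,-0.169],[0,0,-0.169],[0,0,-0.169],[0,0,-0.169],[0,0,-0.169],[0,0,-0.169],[0,0,-0.169],[0,0,-0.169]], "hand": [1,1,1,1,1,1,1,1]}}

```text
clock: 10.2
position: [0.454, -0.2352, 0.3361]
ee_rot: [-0.0, 0.779, 0.628, 0.0]
contact_force: [0.1, -1.4, -0.0]
width: 0.0855
gripper_force: 0.0
```

>>> {"name": "apply_moves", "arguments": {"xyz": [[0,0,0],[0,0,0],[0,0,0],[0,0,0]], "rot": [[0,0,-0.169],[0,0,-0.169],[0,0,0],[0,0,0]], "hand": [1,1,1,1]}}

```text
clock: 10.7
position: [0.4531, -0.2351, 0.3364]
ee_rot: [-0.0, 0.659, 0.752, 0.0]
contact_force: [-0.1, 1.4, -0.9]
width: 0.0856
gripper_force: 0.0
```

```bash
cat >> h.py <<'E'
def go(target):
    from rig import status
    s=status.get_state();M=q2R(s["ee_rot"]);d=M.T@(np.array(target)-s["position"])
    x=M[:,0];print("pos",s["position"].round(4),"yaw",np.degrees(np.arctan2(x[1],x[0])).round(2),"tilt",np.degrees(np.arccos(-M[2,2])).round(2),"q",s["qpos"].round(2),"shares",(d/.3).round(4))
E
python3 -c "
from h import *
go([.543,-.3077,.2])"
```

```text
pos [ 0.4531 -0.2351  0.3364] yaw 97.53 tilt 0.02 q [-0.62  0.13  1.38  0.    1.63 -0.75] shares [-0.2794  0.2655  0.4544]
```

>>> {"name": "apply_moves", "arguments": {"xyz": [[-0.07,0.066,0.05],[-0.07,0.066,0.05],[-0.07,0.066,0.05],[-0.07,0.067,0.05],[0,0,0.13],[0,0,0.13],[0,0,0.13],[0,0,0]], "rot": [[0,0,0],[0,0,0],[0,0,0],[0,0,0],[0,0,0],[0,0,0],[0,0,0],[0,0,0]], "hand": [1,1,1,1,1,1,1,1]}}

```text
clock: 11.7
position: [0.5405, -0.3062, 0.1563]
ee_rot: [-0.004, 0.659, 0.752, -0.0]
contact_force: [0.1, 0.0, 0.5]
width: 0.0855
gripper_force: 0.0
```

```bash
python3 -c "
from h import *
go([.543,-.3077,.039])"
```

```text
pos [ 0.5405 -0.3062  0.1563] yaw 97.56 tilt 0.44 q [-0.63  0.38  1.48 -0.    1.29 -0.76] shares [-0.008   0.0099  0.391 ]
```

>>> {"name": "apply_moves", "arguments": {"xyz": [[0,0,0.12],[0,0,0.12],[0,0,0.1],[0,0,0.05],[0,0,0],[0,0,0],[0,0,0],[0,0,0]], "rot": [[0,0,0],[0,0,0],[0,0,0],[0,0,0],[0,0,0],[0,0,0],[0,0,0],[0,0,0]], "hand": [1,1,1,1,1,-1,-1,-1], "force": 35}}

```text
clock: 12.7
position: [0.543, -0.3084, 0.0445]
ee_rot: [0.002, 0.658, 0.753, -0.0]
contact_force: [-2.1, -0.1, 5.9]
width: 0.0519
gripper_force: 36.2
```

```bash
python3 -c "
from h import *
go([.543,-.3077,.039])"
```

```text
pos [ 0.543  -0.3084  0.0445] yaw 97.63 tilt 0.17 q [-0.63  0.47  1.63 -0.    1.04 -0.76] shares [0.0024 0.0002 0.0184]
```

>>> {"name": "apply_moves", "arguments": {"xyz": [[0,0,0],[0,0,0],[0,0,0.022],[0,0,0],[0,0,0],[0,0,0],[0,0,0]], "rot": [[0,0,0],[0,0,0],[0,0,0],[0,0,0],[0,0,0],[0,0,0],[0,0,0]], "hand": [1,1,1,-1,-1,-1,-1], "force": 40}}

```text
clock: 13.58
position: [0.5422, -0.3077, 0.0362]
ee_rot: [0.0, 0.658, 0.753, -0.0]
contact_force: [-0.5, -0.0, 0.9]
width: 0.0535
gripper_force: 42.1
```

>>> {"name": "apply_moves", "arguments": {"xyz": [[0,0,-0.05],[0,0,-0.12],[0,0,-0.17],[0,0,-0.17],[0,0,-0.15],[0,0,0]], "rot": [[0,0,0],[0,0,0],[0,0,0],[0,0,0],[0,0,0],[0,0,0]], "hand": [-1,-1,-1,-1,-1,-1]}}

```text
clock: 14.32
position: [0.5444, -0.309, 0.2396]
ee_rot: [0.005, 0.658, 0.753, 0.001]
contact_force: [0.1, -0.2, -1.3]
width: 0.0534
gripper_force: 42.9
```

>>> {"name": "apply_moves", "arguments": {"xyz": [[0.08,0.007,0],[0.15,0.015,0],[0.168,0.015,0],[0.168,0.015,0],[0.168,0.015,0],[0.168,0.015,0],[0.168,0.015,0],[0.168,0.015,0]], "rot": [[0,0,0],[0,0,0],[0,0,0],[0,0,0],[0,0,0],[0,0,0],[0,0,0],[0,0,0]], "hand": [-1,-1,-1,-1,-1,-1,-1,-1]}}

```text
clock: 15.32
position: [0.5237, 0.0677, 0.2321]
ee_rot: [-0.002, 0.658, 0.753, -0.001]
contact_force: [0.7, -0.4, -2.2]
width: 0.0535
gripper_force: 42.8
```

>>> {"name": "apply_moves", "arguments": {"xyz": [[0.168,0.015,0],[0.168,0.015,0],[0.168,0.015,0],[0.168,0.015,0],[0.08,0.01,0],[0,0,0],[0,0,0]], "rot": [[0,0,0],[0,0,0],[0,0,0],[0,0,0],[0,0,0],[0,0,0],[0,0,0]], "hand": [-1,-1,-1,-1,-1,-1,-1]}}

```text
clock: 16.2
position: [0.5156, 0.2907, 0.2327]
ee_rot: [-0.0, 0.658, 0.753, -0.002]
contact_force: [-0.5, 0.1, -2.9]
width: 0.0537
gripper_force: 42.8
```

```bash
python3 -c "
from h import *
go([.5175,.2982,.093])"
```

```text
pos [0.5156 0.2907 0.2327] yaw 97.66 tilt 0.2 q [ 0.4   0.29  1.42 -0.    1.43  0.26] shares [0.0246 0.0113 0.4657]
```

>>> {"name": "apply_moves", "arguments": {"xyz": [[0.025,0.011,0.05],[0,0,0.12],[0,0,0.12],[0,0,0.08],[0,0,0.04],[0,0,0]], "rot": [[0,0,0],[0,0,0],[0,0,0],[0,0,0],[0,0,0],[0,0,0]], "hand": [-1,-1,-1,-1,-1,-1]}}

```text
clock: 16.95
position: [0.5189, 0.2986, 0.1101]
ee_rot: [-0.0, 0.659, 0.752, -0.001]
contact_force: [-0.3, -0.2, -2.0]
width: 0.0534
gripper_force: 42.8
```

```bash
python3 - <<'E'
from h import *
go([.5175,.2982,.093])
from rig import get_image
t=get_image("top");s=get_image("scene");pickle.dump((s,t),open("w3.pkl","wb"))
f=lambda i:cv2.cvtColor(i["pixels"],cv2.COLOR_RGB2BGR)
a=f(t)[120:240,60:220];b=f(s)[50:200,230:430]
cv2.imwrite("pics/g4.png",cv2.hconcat([cv2.resize(x,(400,300),interpolation=cv2.INTER_CUBIC) for x in(a,b)]))
P=np.array([[.5265,.2303,.16],[.5175,.2982,.158],[.5265,.2303,.06],[.5175,.2982,.078]])
print((proj(t,P)-[60,120])*2.5,(proj(s,P)-[230,50])*2+[400,0])
E
```

```text
pos [0.5189 0.2986 0.1101] yaw 97.59 tilt 0.12 q [ 0.41  0.38  1.6  -0.    1.16  0.27] shares [-0.0007 -0.0047  0.0568]
[[205.39721376 140.99636592]
 [129.14028581 138.36610622]
 [237.13303293 166.74318679]
 [162.05404302 159.61724777]] [[568.64500901 107.80238751]
 [589.81371229  76.52950129]
 [561.06117364 159.77548672]
 [582.69152667 119.19296116]]
```

View pics/g4.png

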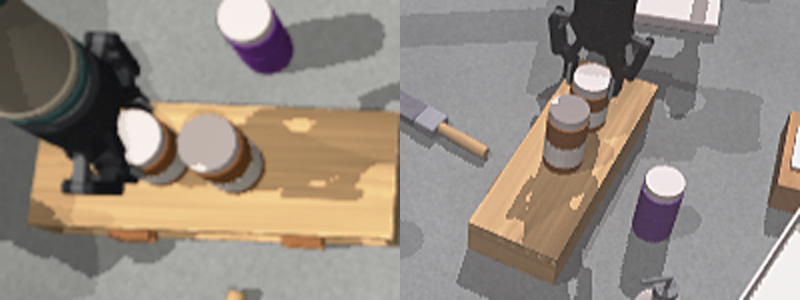

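The medium jar hangs upright next to the tall one: caps at (140,138) and (208,142) in the top panel, matching prediction. Lowering gently.

>>> {"name": "apply_moves", "arguments": {"xyz": [[-0.001,-0.004,0.02],[0,0,0.02],[0,0,0.012],[0,0,0.005],[0,0,0]], "rot": [[0,0,0],[0,0,0],[0,0,0],[0,0,0],[0,0,0]], "hand": [-1,-1,-1,-1,-1]}}

```text
clock: 17.68
position: [0.5182, 0.2987, 0.0939]
ee_rot: [-0.0, 0.658, 0.753, -0.0]
contact_force: [-0.1, -0.4, -2.2]
width: 0.0537
gripper_force: 42.8
```

>>> {"name": "apply_moves", "arguments": {"xyz": [[0,0,0.004],[0,0,0.003],[0,0,0.003],[0,0,0]], "rot": [[0,0,0],[0,0,0],[0,0,0],[0,0,0]], "hand": [-1,-1,-1,-1]}}

```text
clock: 18.18
position: [0.5182, 0.2987, 0.0912]
ee_rot: [0.0, 0.658, 0.753, 0.0]
contact_force: [-0.3, -0.1, -0.2]
width: 0.0536
gripper_force: 42.9
```

>>> {"name": "apply_moves", "arguments": {"xyz": [[0,0,0.002],[0,0,0],[0,0,0],[0,0,0],[0,0,0],[0,0,-0.08],[0,0,-0.15],[0,0,-0.19]], "rot": [[0,0,0],[0,0,0],[0,0,0],[0,0,0],[0,0,0],[0,0,0],[0,0,0],[0,0,0]], "hand": [-1,-1,1,1,1,1,1,1]}}

```text
clock: 19.18
position: [0.5175, 0.2984, 0.2163]
ee_rot: [-0.001, 0.658, 0.753, -0.001]
contact_force: [1.1, -0.4, 0.5]
width: 0.0858
gripper_force: 0.0
```

```bash
python3 -c "
from h import *
go([.555,-.1717,.15])"
```

```text
pos [0.5175 0.2984 0.2163] yaw 97.63 tilt 0.18 q [ 0.41  0.31  1.44 -0.    1.4   0.27] shares [-1.5696 -0.0835  0.2225]
```

>>> {"name": "apply_moves", "arguments": {"xyz": [[-0.08,-0.008,-0.01],[-0.165,-0.008,0],[-0.165,-0.008,0],[-0.165,-0.008,0],[-0.165,-0.008,0],[-0.165,-0.008,0],[-0.165,-0.008,0],[-0.165,-0.008,0]], "rot": [[0,0,0],[0,0,0],[0,0,0],[0,0,0],[0,0,0],[0,0,0],[0,0,0],[0,0,0]], "hand": [1,1,1,1,1,1,1,1]}}

```text
clock: 20.18
position: [0.5485, -0.0727, 0.2194]
ee_rot: [0.0, 0.658, 0.753, 0.0]
contact_force: [0.9, 0.6, -0.5]
width: 0.0855
gripper_force: 0.0
```

>>> {"name": "apply_moves", "arguments": {"xyz": [[-0.165,-0.01,0],[-0.165,-0.01,0],[0,0,0],[0,0,0]], "rot": [[0,0,0],[0,0,0],[0,0,0],[0,0,0]], "hand": [1,1,1,1]}}

```text
clock: 20.68
position: [0.5554, -0.1696, 0.2191]
ee_rot: [-0.001, 0.659, 0.752, 0.0]
contact_force: [-0.4, -0.2, -0.1]
width: 0.0853
gripper_force: 0.0
```

```bash
python3 - <<'E'
from h import *
go([.555,-.1717,.018])
from rig import get_image
for n in("top","scene"):
    im=get_image(n);wh=cv2.inRange(hsv(im),(0,0,165),(180,45,255));nl,l,sx,ce=cv2.connectedComponentsWithStats(wh)
    for i in range(1,nl):
        if sx[i,4]>80:
            for z in(.16,.14,.065):
                p=onz(im,ce[i],z)[0]
                if .48<p[0]<.58 and (.2<p[1]<.4 or -.25<p[1]<-.1): print(n,ce[i].round(1),sx[i],p.round(4))
E
```

```text
pos [ 0.5554 -0.1696  0.2191] yaw 97.6 tilt 0.07 q [-0.42  0.28  1.47  0.    1.39 -0.55] shares [-0.0075 -0.0018  0.6702]
top [115.1 177.2] [104 166  23  23 407] [0.5144 0.2886 0.16  ]
top [115.1 177.2] [104 166  23  23 407] [0.5181 0.2977 0.14  ]
top [115.1 177.2] [104 166  23  23 407] [0.5321 0.3317 0.065 ]
top [142.1 176.8] [131 166  24  23 431] [0.5256 0.2302 0.16  ]
top [142.1 176.8] [131 166  24  23 431] [0.5296 0.2377 0.14  ]
top [142.1 176.8] [131 166  24  23 431] [0.5447 0.2658 0.065 ]
top [316.5 203.2] [306 193  22  22 376] [ 0.5338 -0.1572  0.16  ]
top [316.5 203.2] [306 193  22  22 376] [ 0.538  -0.1601  0.14  ]
top [316.5 203.2] [306 193  22  22 376] [ 0.554 -0.171  0.065]
scene [319.3  99. ] [305  87  30  25 441] [0.5276 0.2531 0.16  ]
scene [319.3  99. ] [305  87  30  25 441] [0.5186 0.272  0.14  ]
scene [319.3  99. ] [305  87  30  25 441] [0.4849 0.3428 0.065 ]
scene [236.6 194.3] [221 181  33  27  90] [ 0.5358 -0.1118  0.16  ]
scene [236.6 194.3] [221 181  33  27  90] [ 0.527  -0.1018  0.14  ]
scene [229.  237.7] [218 228  23  20 353] [ 0.5545 -0.1718  0.065 ]
```

>>> {"name": "apply_moves", "arguments": {"xyz": [[-0.007,-0.002,0.08],[0,0,0.15],[0,0,0.15],[0,0,0.15],[0,0,0.1],[0,0,0.04],[0,0,0],[0,0,0]], "rot": [[0,0,0],[0,0,0],[0,0,0],[0,0,0],[0,0,0],[0,0,0],[0,0,0],[0,0,0]], "hand": [0.85,0.85,0.85,0.85,0.85,0.85,0.85,0.85], "force": 40}}

```text
clock: 21.78
position: [0.5566, -0.1723, 0.0199]
ee_rot: [0.001, 0.658, 0.753, 0.0]
contact_force: [-0.2, -0.2, 0.6]
width: 0.079
gripper_force: 0.0
```

>>> {"name": "apply_moves", "arguments": {"xyz": [[0,0,0],[0,0,0],[0,0,0],[0,0,0]], "rot": [[0,0,0],[0,0,0],[0,0,0],[0,0,0]], "hand": [-1,-1,-1,-1]}}

```text
clock: 22.28
position: [0.556, -0.1725, 0.0208]
ee_rot: [0.001, 0.658, 0.753, 0.0]
contact_force: [-2.1, 0.7, 10.3]
width: 0.0514
gripper_force: 63.9
```

>>> {"name": "apply_moves", "arguments": {"xyz": [[0,0,0],[0,0,0],[0,0,0.016],[0,0,0],[0,0,0],[0,0,0],[0,0,0],[0,0,0]], "rot": [[0,0,0],[0,0,0],[0,0,0],[0,0,0],[0,0,0],[0,0,0],[0,0,0],[0,0,0]], "hand": [0.85,0.85,0.85,-1,-1,-1,-1,-1], "force": 40}}

```text
clock: 23.28
position: [0.5552, -0.1721, 0.0136]
ee_rot: [-0.0, 0.658, 0.753, -0.0]
contact_force: [-0.5, 0.1, 2.3]
width: 0.0541
gripper_force: 42.2
```

>>> {"name": "apply_moves", "arguments": {"xyz": [[0,0,-0.05],[0,0,-0.12],[0,0,-0.18],[0,0,-0.18],[0,0,-0.16],[0,0,0]], "rot": [[0,0,0],[0,0,0],[0,0,0],[0,0,0],[0,0,0],[0,0,0]], "hand": [-1,-1,-1,-1,-1,-1]}}

```text
clock: 24.02
position: [0.5578, -0.1732, 0.2262]
ee_rot: [0.005, 0.658, 0.753, 0.002]
contact_force: [0.6, -0.6, -1.8]
width: 0.0539
gripper_force: 42.9
```

>>> {"name": "apply_moves", "arguments": {"xyz": [[0.08,0.007,0],[0.15,0.007,0],[0.168,0.007,0],[0.168,0.007,0],[0.168,0.007,0],[0.168,0.007,0],[0.168,0.007,0],[0.168,0.007,0]], "rot": [[0,0,0],[0,0,0],[0,0,0],[0,0,0],[0,0,0],[0,0,0],[0,0,0],[0,0,0]], "hand": [-1,-1,-1,-1,-1,-1,-1,-1]}}

```text
clock: 25.02
position: [0.5213, 0.1996, 0.2193]
ee_rot: [-0.001, 0.658, 0.753, -0.001]
contact_force: [0.7, 0.8, -1.7]
width: 0.0539
gripper_force: 42.9
```

>>> {"name": "apply_moves", "arguments": {"xyz": [[0.168,0.007,0],[0.168,0.007,0],[0.168,0.007,0],[0.05,0.002,0],[0,0,0],[0,0,0]], "rot": [[0,0,0],[0,0,0],[0,0,0],[0,0,0],[0,0,0],[0,0,0]], "hand": [-1,-1,-1,-1,-1,-1]}}

```text
clock: 25.78
position: [0.5072, 0.3623, 0.2201]
ee_rot: [0.0, 0.659, 0.752, -0.001]
contact_force: [1.2, 0.2, -2.6]
width: 0.0539
gripper_force: 42.9
```

```bash
python3 -c "
from h import *
go([.508,.365,.0706])"
```

```text
pos [0.5072 0.3623 0.2201] yaw 97.58 tilt 0.11 q [ 0.51  0.34  1.37 -0.    1.43  0.38] shares [0.0095 0.0043 0.4982]
```

>>> {"name": "apply_moves", "arguments": {"xyz": [[0.009,0.004,0.05],[0,0,0.12],[0,0,0.12],[0,0,0.1],[0,0,0.06],[0,0,0.02],[0,0,0],[0,0,0]], "rot": [[0,0,0],[0,0,0],[0,0,0],[0,0,0],[0,0,0],[0,0,0],[0,0,0],[0,0,0]], "hand": [-1,-1,-1,-1,-1,-1,-1,-1]}}

```text
clock: 26.78
position: [0.5089, 0.3668, 0.0805]
ee_rot: [0.0, 0.659, 0.753, 0.001]
contact_force: [-0.6, 0.1, -2.3]
width: 0.0535
gripper_force: 42.8
```

```bash
python3 -c "
from h import *
go([.508,.365,.0686])"
```

```text
pos [0.5089 0.3668 0.0805] yaw 97.62 tilt 0.11 q [ 0.51  0.44  1.58 -0.    1.12  0.38] shares [-0.0056 -0.0039  0.0396]
```

>>> {"name": "apply_moves", "arguments": {"xyz": [[-0.005,-0.004,0.012],[0,0,0.01],[0,0,0.008],[0,0,0.003],[0,0,0]], "rot": [[0,0,0],[0,0,0],[0,0,0],[0,0,0],[0,0,0]], "hand": [-1,-1,-1,-1,-1]}}

```text
clock: 27.4
position: [0.5071, 0.3651, 0.0695]
ee_rot: [0.0, 0.658, 0.753, -0.0]
contact_force: [0.1, -0.3, -1.8]
width: 0.054
gripper_force: 42.8
```

>>> {"name": "apply_moves", "arguments": {"xyz": [[0,0,0.003],[0,0,0.003],[0,0,0]], "rot": [[0,0,0],[0,0,0],[0,0,0]], "hand": [-1,-1,-1]}}

```text
clock: 27.78
position: [0.5074, 0.3651, 0.0686]
ee_rot: [0.0, 0.658, 0.753, 0.0]
contact_force: [-0.5, -0.8, 3.0]
width: 0.0538
gripper_force: 43.3
```

Contact made gently. Releasing and retreating upward and toward the robot.

>>> {"name": "apply_moves", "arguments": {"xyz": [[0,0,0],[0,0,0],[0,0,0],[0,0,-0.08],[0,0,-0.15],[0,0,-0.2],[0,0,-0.2],[0,0,-0.1]], "rot": [[0,0,0],[0,0,0],[0,0,0],[0,0,0],[0,0,0],[0,0,0],[0,0,0],[0,0,0]], "hand": [1,1,1,1,1,1,1,1]}}

```text
clock: 28.78
position: [0.5082, 0.3657, 0.2911]
ee_rot: [0.001, 0.658, 0.753, 0.003]
contact_force: [0.4, 0.2, -1.0]
width: 0.0857
gripper_force: 0.0
```

>>> {"name": "apply_moves", "arguments": {"xyz": [[-0.15,0,0],[-0.18,0,0],[-0.18,0,0],[-0.18,0,0],[-0.18,0,0],[0,-0.1,0],[0,-0.15,0],[0,0,0]], "rot": [[0,0,0],[0,0,0],[0,0,0],[0,0,0],[0,0,0],[0,0,0],[0,0,0],[0,0,0]], "hand": [1,1,1,1,1,1,1,1]}}

```text
clock: 29.78
position: [0.4646, 0.096, 0.2873]
ee_rot: [-0.0, 0.659, 0.752, -0.0]
contact_force: [0.9, -0.6, 0.8]
width: 0.0852
gripper_force: 0.0
```

```bash
python3 - <<'E'
from h import *
from rig import get_image
im=get_image("top");s=get_image("scene")
wh=cv2.inRange(hsv(im),(0,0,165),(180,45,255));nl,l,sx,ce=cv2.connectedComponentsWithStats(wh)
Q=[]
for z,g in((.16,(.526,.230)),(.14,(.518,.298)),(.12,(.508,.366))):
    for i in range(1,nl):
        p=onz(im,ce[i],z)[0]
        if sx[i,4]>200 and np.hypot(*(p[:2]-g))<.015: print(z,ce[i].round(1),sx[i],p.round(4));Q.append(p[:2])
Q=np.array(Q);print(np.linalg.norm(np.diff(Q,axis=0),axis=1)-.056, np.degrees(np.arctan2(*np.diff(Q,axis=0).T)))
f=lambda i:cv2.cvtColor(i["pixels"],cv2.COLOR_RGB2BGR)
cv2.imwrite("pics/g5.png",cv2.hconcat([cv2.resize(f(x),(400,300)) for x in(im,s)]))
E
```

```text
0.12 [ 89.  180.2] [ 79 171  22  20 331] [0.5042 0.3647 0.12  ]
[] []
```

View pics/g5.png

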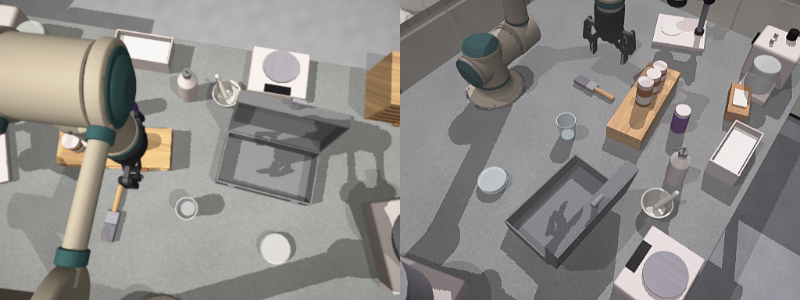

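The case is empty, the lid open and the jars in a row, but the arm hides part of the row in the top view. I'll move it aside to measure.

>>> {"name": "apply_moves", "arguments": {"xyz": [[-0.15,0,0],[-0.18,0,0],[-0.18,0,0],[-0.18,0,0],[-0.18,-0.1,0],[0,-0.1,0],[0,0,0]], "rot": [[0,0,0],[0,0,0],[0,0,0],[0,0,0],[0,0,0],[0,0,0],[0,0,0]], "hand": [1,1,1,1,1,1,1]}}

```text
clock: 30.75
position: [0.4424, -0.1714, 0.2868]
ee_rot: [-0.0, 0.659, 0.752, -0.0]
contact_force: [0.9, 0.3, -1.0]
width: 0.0851
gripper_force: 0.0
```

```bash
python3 - <<'E'
from h import *
from rig import get_image
im=get_image("top")
wh=cv2.inRange(hsv(im),(0,0,165),(180,45,255));nl,l,sx,ce=cv2.connectedComponentsWithStats(wh)
Q=[]
for z,g in((.16,(.526,.230)),(.14,(.518,.298)),(.12,(.508,.366))):
    for i in range(1,nl):
        p=onz(im,ce[i],z)[0]
        if sx[i,4]>200 and np.hypot(*(p[:2]-g))<.015: print(z,ce[i].round(1),sx[i],p.round(4));Q.append(p[:2])
Q=np.array(Q);print(np.linalg.norm(np.diff(Q,axis=0),axis=1)-.056, np.degrees(np.arctan2(*np.diff(Q,axis=0).T)))
E
```

```text
0.16 [142.  176.8] [131 166  24  23 430] [0.5256 0.2303 0.16  ]
0.14 [115.1 177.2] [104 166  23  23 407] [0.518  0.2976 0.14  ]
0.12 [ 89.4 179. ] [ 79 168  22  23 383] [0.5073 0.3645 0.12  ]
[0.01172718 0.01167496] [-6.46750719 -9.06169359]
```

```bash
python3 -c "
from rig import job
print(job.sign_off())"
```

```text
the job is handed in; nothing more can be done
None
```

The lid is fully open on its stop, and the medium and short jars stand in a row beside the tall jar with gaps of about 11.7 mm each; the first grip on the lid pull slipped and the lid fell shut once before I regripped, and the job is handed in at about 31 s.

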